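Swing the torque converter over its rest ring

ROBOT

A 6-joint arm with a two-finger parallel gripper is mounted at the origin on the work surface. World frame = base frame: x ahead of the robot, y to its left, z up, the work surface at z = 0. Lengths are in m, angles in rad, forces in N, time in s.
With the tool pointing down it reaches from about 0.325 to 0.775 m from the base axis. Payload 5.5 kg.
Tool frame: the origin (TCP) lies where the fingers leave the gripper's body, on its centre line; the fingertips stand 73 mm ahead of it and the grasp point (between the pads) lies 54 mm ahead of it (arm.grip_point_offset is the distance from the TCP to the grasp point, in m); z points along the fingers, y is the line along which they close (so a half turn about z gives the same grasp; the last joint's range is limited). The gripper opens to 85 mm and grips with 20 to 120 N. Pads are 22 mm wide; open, the fingers measure 114 mm over their backs; the gripper's body (76 mm by 85 mm) begins 54 mm behind the grasp point. The pads swing forward as they close: fully open they stand 13 mm farther back than shut.
Start: joints at [1.21, 0.091, 1.231, -0, 1.82, -0.057], TCP at [0.179, 0.573, 0.304] pointing down, gripper open.
Joint ranges: [-2.87, 2.87], [-0.86, 2.18], [0.17, 2.46], [-1.51, 4.65], [0.06, 2.69], [-2.65, 2.65]. Speed limits (rad/s): [2.57, 2.57, 3.01, 3.14, 3.14, 3.14].

INTERFACE

Orientations are given as [roll, pitch, yaw] about the fixed x, y, z axes, in that order (R = Rz(yaw) Ry(pitch) Rx(roll)).
In Python, from rig import arm gives the robot as it stands.
- The arm moves only by the tool jog_arm, never from a script. Its argument "plan" is a list of rows, each an object of numbers: "x", "y", "z": the shift along the tool's x, y, z as a fraction of full scale; "rx", "ry", "rz": the turn, a rotation vector about the tool's x, y, z as a fraction of full scale. In form: [{"x": .., "y": .., "z": .., "rx": .., "ry": .., "rz": ..}, ...]. A call has 1 to 10 rows; each row is the pose to reach, as a shift and turn from the pose commanded when the call began, along the tool's axes at that moment; what a row does not reach only later rows make up. Full scale, the value 1, is 0.4 m for a shift and 45 degrees for a turn. A row lasts 1/12 s, in which the tool goes at most 41.7 mm and 7.16 degrees, less where a joint would pass 70% of its speed; a pose out of reach is approached as far as the arm can. A call with a number of a shift or a turn outside -1 to 1 is refused whole. A call with a gripper value outside its range is refused whole. "claw" is the opening, from -1 (shut) to 1 (fully open), set as the call begins (left out, the last holds). The fingers move at their own pace and stop on an object; the grip force is fixed at half the most. Time passes only in rows, so rows that repeat a pose let the fingers close. It gives the time, the measured TCP pose, the force, the opening and the grip force at its end, in the units of the state.
- arm.read_state(): the state, without advancing time (a new reading comes with each control period).
- arm.read_camera(name): name is "scene" or "top"; returns a dict with "color" (420x560x3 uint8, red, green, blue), "camera_matrix" (3x3 intrinsics, pixels), "k1" (the pictures are not rectified: a ray, as slopes to the right and down, at radius r is drawn at 1 + k1 r^2 times it, then the intrinsics apply), "pose" (4x4, takes a point from camera to world coordinates). Camera axes: x right, y down, z forward; pixel columns grow to the right and rows downward; lengths in m; the calibration is good to about 2 mm. A picture is of the moment at which its call begins. There is no depth.
- arm.sign_off(): hands the job in; it is judged then, once.
The state is a dict: "clock": time; "joint_pos": joint angles; "joint_vel": joint speeds; "joint_efforts": joint torques, N m; "ee_pos": TCP position; "eef_rot": TCP orientation; "force": force on the tool from outside, world axes, zero at the start; "moment": the same for the moment, N m; "gripper_width": opening from 0.0 (shut) to 1.0 (fully open); "gripper_force": force on a finger pad.
Only numpy, scipy, OpenCV 4.12 (cv2) and the standard library are available. Lean on these libraries where they do the work, as an engineer would, in place of code of your own. Each camera call takes 0.05 s, during which the arm holds its last target. There are 200 camera calls.

TASK

Swing the heavy torque converter that hangs on the bench jib round to the empty rest ring and bring it to a standstill centred over the ring, let go and hanging still by itself for five seconds, ready to be lowered. Guide it gently: do not knock it, do not let the jib run towards its end stops, and leave the loose parts on the bench where they are.

Things in the scene. Friction and masses are not known exactly. Their poses are not given: they have to be found in the camera images.
- jib: The jib: fixed foot plate 190 x 190 x 12 mm and upright grey post of radius 45 mm at its far end, on which the boom swings. Its origin lies on the bench, 340 mm in front of the post axis: the post axis is at +340 mm along its x. z up; at mid-swing the boom points along its -x
- boom: The jib's boom and its load, swinging about the post axis, 340 mm along its +x. Origin at bench height under the converter's centre, z up. End stops 1.05 rad either side of the jib's -x. Boom 7 kg, converter 9 kg (really 0.75 to 1.3 times that), 1.5 kg m2 about the post. Bearing drag 0.12 N m s/rad and 0.0015 N m dry: let go, it coasts for seconds. No spring, axis plumb
- boom_head (a point): Top centre of the round lift head (radius 52 mm) on the boom's nose, 332 mm above the bench, 340 mm from the post axis, over the converter's centre. The boom is a grey steel box section, 100 mm wide, 231 to 281 mm above the bench, from here to the bearing sleeve (radius 60 mm, top 306 mm) on the post. All of it is too wide to grip
- converter_mid (a point): Centre, 127 mm above the bench, of the torque converter: a dark steel round shell, radius 105 mm, fixed rigidly under the boom's nose, 340 mm from the post axis. Its upright side wall runs from 107 to 153 mm above the bench; below, the shell curves in to an underside at 75 mm; above, it slopes in to 46 mm radius at 177 mm. Its -x points away from the post
- rest_mid (a point): Centre of the rest ring's top, 50 mm above the bench: upright steel ring, outer radius 72 mm, 40 mm high, on a square plate 260 x 260 x 10 mm fixed to the bench and tied to the post foot by a flat bar, its centre 340 mm from the post axis. The hanging converter passes 25 mm above it. Its -x points away from the post
- race: Loose steel bearing race, outer radius 55 mm, 28 mm high, lying on the bench at the far left; origin at the centre of its underside
- gear: Loose dark steel gear with hub, radius 52 mm, 45 mm high, lying on the bench at the far right; origin at the centre of its underside
- oil: Loose grey oil bottle, radius 34 mm, 160 mm high, standing on the bench at the right, near the robot; origin at the centre of its underside
- tray: Loose open cardboard tray 170 x 230 x 60 mm on the bench at the left, near the robot; origin at the centre of its underside

How it is judged:
On the way:
1. the converter hangs still over the rest ring, let go, for 5 s (horizontal distance between converter_mid and rest_mid below 0.025 m and angular speed of boom below 0.02 rad/s and contact force between each of the arm, the fingers and jib below 0.2 N), for 5 s.
At the end, for the whole second after the job is handed in: The converter's centre is within 25 mm of the rest ring's centre seen from above, the boom turns at less than 0.02 rad/s and nothing touches it; it has stayed so for 5 s (horizontal distance between converter_mid and rest_mid below 0.025 m and angular speed of boom below 0.02 rad/s).
It fails at once if the boom runs to within 0.1 rad of an end stop (x of converter_mid in the frame of jib above 0.142 m).
It fails at once if the jib or its load is knocked: a contact force above 15 N (contact force between any of the arm, the fingers and jib above 15 N).
It fails at once if a loose part on the bench is moved by more than 20 mm (distance of any of race, gear, oil, tray from where it was at the start of the episode above 0.02 m).
It also fails if it takes over 56 s, if anything falls off the work surface, if the arm or the gripper's body presses on something with over 40 N, if the wrist force passes 120 N, or if a joint passes its speed limit or range.

## Working session

There is one attempt and no reset: what is moved stays moved. The work goes in short steps, Python scripts to look and compute and a tool call to move; the robot and the scene stay as the last step left them, time stands still between calls to the robot, and variables do not carry over. Pictures are saved under pics/ and viewed, at most 10 in all, crops included, and the job is handed in when it is done.

Besides the shell and the picture viewer there is one more tool, called as name(argument=value, ...), one argument or row to a line, values as JSON. jog_arm: Moves the arm, as the interface text tells. Shift numbers are shares of 0.4 m and turn numbers shares of 45 degrees, none past 1 either way. Its arguments: {"type":"object","properties":{"plan":{"type":"array"},"claw":{"type":"number"}},"required":["plan"]}

```bash
mkdir -p pics; ls; python3 - <<'E'
from rig import arm
import cv2,numpy as np
for n in("scene","top"):
    c=arm.read_camera(n);cv2.imwrite(f"pics/{n}0.png",c["color"][:,:,::-1])
    print(n,c["camera_matrix"].tolist(),c["k1"],np.round(c["pose"],4).tolist())
s=arm.read_state();print(s)
E
```

```text
pics
scene [[517.722542901588, 0.0, 283.3391384531559], [0.0, 517.722542901588, 209.31556058693184], [0.0, 0.0, 1.0]] -0.16670334585022167 [[0.6242, -0.7399, 0.2508, 0.0631], [-0.7812, -0.5926, 0.1961, -0.3265], [0.0035, -0.3183, -0.948, 1.7683], [0.0, 0.0, 0.0, 1.0]]
top [[436.56986516888054, 0.0, 279.6469764466049], [0.0, 436.56986516888054, 204.02295100449783], [0.0, 0.0, 1.0]] -0.10292777593179096 [[0.0238, -0.9902, 0.1379, 0.2562], [-0.9997, -0.022, 0.0142, -0.0228], [-0.011, -0.1382, -0.9903, 1.786], [0.0, 0.0, 0.0, 1.0]]
{'clock': 0.1, 'joint_pos': array([ 1.21028943e+00,  9.17909085e-02,  1.23179971e+00,  2.98345027e-06,
        1.81978609e+00, -5.67126667e-02]), 'joint_vel': array([-4.80069406e-05, -1.09594658e-03, -1.90025052e-03, -5.02019293e-04,
       -1.45635587e-04,  2.66475750e-03]), 'joint_efforts': array([ 1.26595998e-03, -4.60217750e+01, -4.19219649e+01, -1.72102341e-04,
        1.06163099e-02,  5.29441877e-05]), 'ee_pos': array([0.17944866, 0.57240239, 0.30284009]), 'eef_rot': array([-3.13981164e+00, -1.04011976e-04,  2.83779906e+00]), 'force': array([ 0.4278298 ,  0.09465545, -0.27937979]), 'moment': array([ 0.02556352,  0.0061659 , -0.02907807]), 'gripper_force': 0.0, 'gripper_width': 1.000186142036089}
```

View pics/scene0.png

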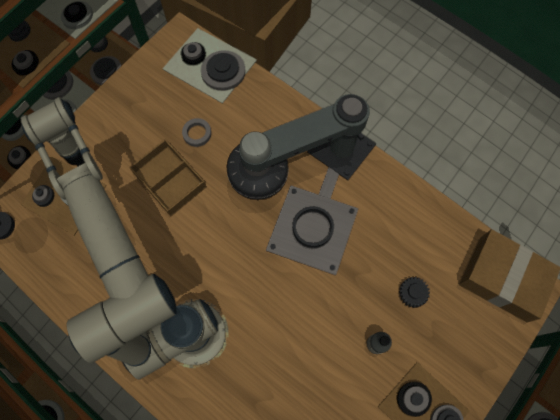

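View pics/top0.png

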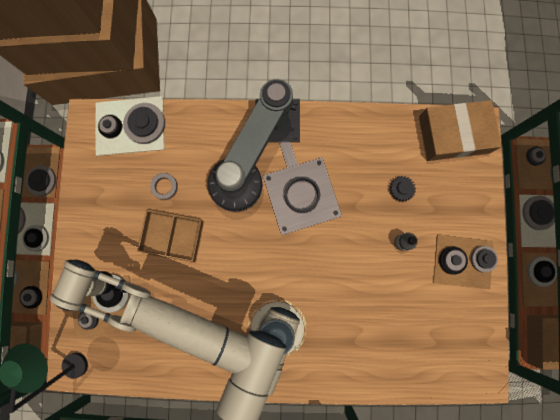

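The scene view shows the boom head at about (255,147), the rest ring at (313,227) and the post top at (351,108). In the top view the head is at (229,176), the ring at (301,195) and the post at (276,93). The gripper is off to the left, past the tray.

```bash
cat > h.py <<'E'
from rig import arm
import cv2,numpy as np
def ray(c,uv):
    K=c["camera_matrix"];d=np.array([(uv[0]-K[0,2])/K[0,0],(uv[1]-K[1,2])/K[1,1]]);s=d.copy()
    for _ in range(20): s=d/(1+c["k1"]*(s@s))
    return c["pose"][:3,:3]@np.r_[s,1]
def w(c,uv,z):
    r=ray(c,uv);o=c["pose"][:3,3];return (o+r*(z-o[2])/r[2])[:2]
def px(c,p):
    q=np.linalg.inv(c["pose"])@np.r_[p,1];s=q[:2]/q[2];s=s*(1+c["k1"]*(s@s));K=c["camera_matrix"]
    return np.array([K[0,0]*s[0]+K[0,2],K[1,1]*s[1]+K[1,2]])
E
python3 - <<'E'
from h import *
P={"scene":{"head":(255,147,.332),"post":(351,108,.32),"ring":(313,227,.05),"oil":(379,342,.1),"gear":(413,292,.03),"race":(197,132,.02),"traya":(167,143,.06),"trayb":(205,181,.06),"trayc":(171,213,.06)},
"top":{"head":(229,176,.332),"post":(276,93,.32),"ring":(301,195,.05),"b1":(268,178,.01),"b2":(319,162,.01),"b3":(337,212,.01),"b4":(285,229,.01),"oil":(405,242,.1),"gear":(402,189,.03),"race":(164,186,.02),"traya":(147,211,.06),"trayb":(202,221,.06),"trayc":(195,260,.06),"trayd":(139,250,.06)}}
for n in P:
    c=arm.read_camera(n)
    for k,v in P[n].items(): print(n,k,np.round(w(c,v[:2],v[2]),3))
    for r in ((0,)):
      pass
    im=c["color"][:,:,::-1]
    x,y=(230,80) if n=="scene" else (200,70)
    a=cv2.resize(im[y:y+170,x:x+150],None,fx=3.5,fy=3.5,interpolation=cv2.INTER_CUBIC)
    cv2.imwrite(f"pics/crop_{n}.png",a)
a=cv2.imread("pics/crop_scene.png");b=cv2.imread("pics/crop_top.png")
o=np.hstack([a,b]);o=cv2.resize(o,(800,int(o.shape[0]*800/o.shape[1])));cv2.imwrite("pics/crop1.png",o);print(o.shape)
E
```

```text
scene head [0.546 0.164]
scene post [0.848 0.017]
scene ring [ 0.531 -0.092]
scene oil [ 0.347 -0.497]
scene gear [ 0.567 -0.498]
scene race [0.562 0.483]
scene traya [0.449 0.521]
scene trayb [0.424 0.311]
scene trayc [0.259 0.325]
top head [0.551 0.173]
top post [0.857 0.021]
top ring [ 0.537 -0.083]
top b1 [0.611 0.054]
top b2 [ 0.684 -0.157]
top b3 [ 0.476 -0.233]
top b4 [ 0.401 -0.022]
top oil [ 0.353 -0.488]
top gear [ 0.574 -0.498]
top race [0.567 0.484]
top traya [0.456 0.537]
top trayb [0.421 0.31 ]
top trayc [0.266 0.331]
top trayd [0.299 0.559]
(453, 800, 3)
```

View pics/crop1.png

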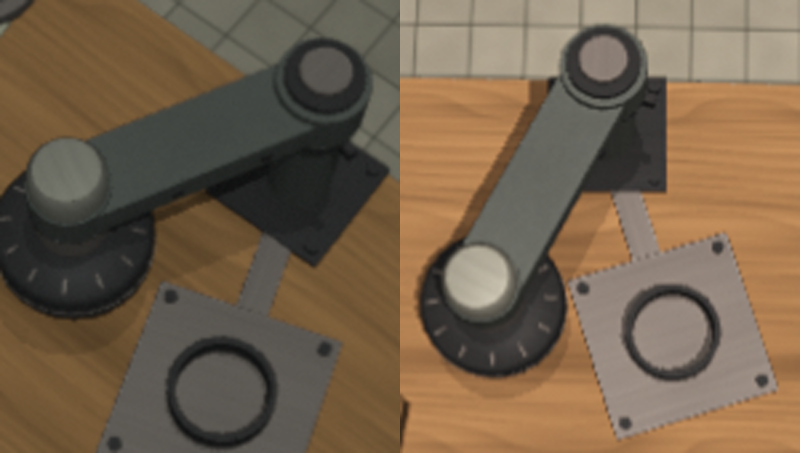

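The crops show the head at about (255,145) in scene and (229.6,174) in top, and the ring at (313,226) and (301.6,194.5). The swing comes to about 0.78 rad. I'll push the boom's flat left side near r = 0.275 m with shut fingers, then brake it from the right side.

```bash
cat >> h.py <<'E'
POST=np.array([.853,.019])
def contact(th,side,half,gap=0,r=.275):
    """TCP xy for boom angle th (rad, + left of -x); side +1 = left face; gap off the face"""
    u=np.array([-np.cos(th),np.sin(th)]);t=np.array([np.sin(th),np.cos(th)])  # t: left
    return POST+r*u+side*t*(.05+half+gap)
def rows(tg,s=None):
    """tg: list of (x,y,z,yaw) -> rows from measured pose s"""
    if s is None:
        st=arm.read_state();s=[*st["ee_pos"],st["eef_rot"][2]]
    out=[]
    for x,y,z,a in tg:
        dx,dy=x-s[0],y-s[1];c,n=np.cos(s[3]),np.sin(s[3])
        rz=-((a-s[3]+np.pi)%(2*np.pi)-np.pi)
        out.append(dict(x=round((c*dx+n*dy)/.4,4),y=round((n*dx-c*dy)/.4,4),z=round(-(z-s[2])/.4,4),rz=round(rz/np.radians(45),4)))
    print(str(out).replace("'",'"'));return s
E
python3 - <<'E'
from h import *
th=.46
p=contact(th,1,.0145,.02);q=contact(th,1,.0145,.12);print(p,q)
s=[.179,.573,.304,2.838]
rows([(.35,.5,.38,2.76),(*q,.38,2.68),(*p,.338,2.68)],s)
E
```

```text
[0.64409918 0.21680217] [0.68849399 0.30640742]
[{"x": np.float64(-0.4625), "y": np.float64(-0.0464), "z": -0.19, "rz": np.float64(0.0993)}, {"x": np.float64(-1.4147), "y": np.float64(-0.2552), "z": -0.19, "rz": np.float64(0.2012)}, {"x": np.float64(-1.3758), "y": np.float64(-0.5022), "z": -0.085, "rz": np.float64(0.2012)}]
```

jog_arm(
  plan=[
    {"x":-0.83,"y":-0.14,"z":-0.1,"rz":0.2},
    {"x":-0.83,"y":-0.14,"z":-0.1,"rz":0.2},
    {"x":-0.83,"y":-0.14,"z":-0.1,"rz":0.2},
    {"x":-0.83,"y":-0.14,"z":-0.1,"rz":0.2},
    {"x":-0.83,"y":-0.14,"z":-0.1,"rz":0.2},
    {"x":-0.83,"y":-0.14,"z":-0.1,"rz":0.2},
    {"x":-0.83,"y":-0.14,"z":-0.1,"rz":0.2},
    {"x":-0.83,"y":-0.14,"z":-0.1,"rz":0.2},
    {"x":-0.83,"y":-0.14,"z":-0.1,"rz":0.2},
    {"x":-0.83,"y":-0.14,"z":-0.1,"rz":0.2},
  ],
  claw=-1,
)

```text
$.plan[0]: bad value
```

```bash
python3 - <<'E'
from h import *
st=arm.read_state();print(st["clock"],st["ee_pos"],st["eef_rot"],st["force"],st["gripper_width"])
rows([(.645,.275,.345,2.68),(*contact(.46,1,.0145,.025),.338,2.68)])
E
```

```text
0.2 [0.17946028 0.57244038 0.30313285] [-3.14029136e+00 -5.29789957e-05  2.83777310e+00] [0.26404315 0.76326182 0.11536693] 0.9984172834852947
[{"x": np.float64(-1.333), "y": np.float64(-0.3614), "z": np.float64(-0.1047), "rz": np.float64(0.2009)}, {"x": np.float64(-1.3763), "y": np.float64(-0.4885), "z": np.float64(-0.0872), "rz": np.float64(0.2009)}]
```

jog_arm(
  plan=[
    {"x":-0.83,"y":-0.14,"z":-0.1,"rx":0,"ry":0,"rz":0.2},
    {"x":-0.83,"y":-0.14,"z":-0.1,"rx":0,"ry":0,"rz":0.2},
    {"x":-0.83,"y":-0.14,"z":-0.1,"rx":0,"ry":0,"rz":0.2},
    {"x":-0.83,"y":-0.14,"z":-0.1,"rx":0,"ry":0,"rz":0.2},
    {"x":-0.83,"y":-0.14,"z":-0.1,"rx":0,"ry":0,"rz":0.2},
    {"x":-0.83,"y":-0.14,"z":-0.1,"rx":0,"ry":0,"rz":0.2},
    {"x":-0.83,"y":-0.14,"z":-0.1,"rx":0,"ry":0,"rz":0.2},
    {"x":-0.83,"y":-0.14,"z":-0.1,"rx":0,"ry":0,"rz":0.2},
    {"x":-0.83,"y":-0.14,"z":-0.1,"rx":0,"ry":0,"rz":0.2},
    {"x":-0.83,"y":-0.14,"z":-0.1,"rx":0,"ry":0,"rz":0.2},
  ],
  claw=-1,
)

```text
clock: 1.03
ee_pos: [0.4819, 0.4181, 0.3432]
eef_rot: [-3.141, -0.0, 2.676]
force: [-0.4, 0.1, 0.0]
gripper_width: 0.0
gripper_force: 0.0
```

```bash
sed -i 's/out.append(dict(x=round(/out.append(dict(x=round(/; s/print(str(out)/print(str([{k:float(v) for k,v in o.items()} for o in out])/' h.py; python3 - <<'E'
from h import *
st=arm.read_state();print(st["clock"],st["ee_pos"],st["eef_rot"],st["force"],st["gripper_width"])
rows([(.645,.275,.345,2.68),(*contact(.46,1,.0145,.025),.338,2.68)])
E
```

```text
1.0333 [0.4818927  0.4180563  0.34319343] [-3.14068335e+00 -1.00767435e-04  2.67628683e+00] [-0.44083615  0.1492896   0.02950676] 0.00015027691207237278
[{"x": -0.5249, "y": -0.1367, "z": -0.0045, "rz": -0.0047}, {"x": -0.5881, "y": -0.2552, "z": 0.013, "rz": -0.0047}]
```

jog_arm(
  plan=[
    {"x":-0.525,"y":-0.137,"z":0,"rx":0,"ry":0,"rz":0},
    {"x":-0.525,"y":-0.137,"z":0,"rx":0,"ry":0,"rz":0},
    {"x":-0.525,"y":-0.137,"z":0,"rx":0,"ry":0,"rz":0},
    {"x":-0.525,"y":-0.137,"z":0,"rx":0,"ry":0,"rz":0},
    {"x":-0.525,"y":-0.137,"z":0,"rx":0,"ry":0,"rz":0},
    {"x":-0.525,"y":-0.137,"z":0,"rx":0,"ry":0,"rz":0},
    {"x":-0.55,"y":-0.18,"z":0,"rx":0,"ry":0,"rz":0},
    {"x":-0.57,"y":-0.22,"z":0.01,"rx":0,"ry":0,"rz":0},
    {"x":-0.59,"y":-0.245,"z":0.013,"rx":0,"ry":0,"rz":0},
    {"x":-0.59,"y":-0.255,"z":0.013,"rx":0,"ry":0,"rz":0},
  ],
)

```text
clock: 1.87
ee_pos: [0.6452, 0.2229, 0.3381]
eef_rot: [-3.141, -0.001, 2.68]
force: [0.2, 0.4, 0.3]
gripper_width: 0.001
gripper_force: 0.0
```

```bash
python3 - <<'E'
from h import *
st=arm.read_state();print(st["clock"],st["ee_pos"],st["eef_rot"],st["force"])
ims=[]
for n,x,y in (("scene",230,70),("top",200,70)):
    c=arm.read_camera(n);a=c["color"][y:y+150,x:x+150,::-1]
    ims.append(cv2.resize(a,(400,400),interpolation=cv2.INTER_CUBIC))
cv2.imwrite("pics/c2.png",np.hstack(ims))
E
```

```text
1.8667 [0.64524707 0.22286971 0.33807434] [-3.14065751e+00 -6.39078630e-04  2.68016516e+00] [0.21586903 0.411181   0.25931109]
```

View pics/c2.png

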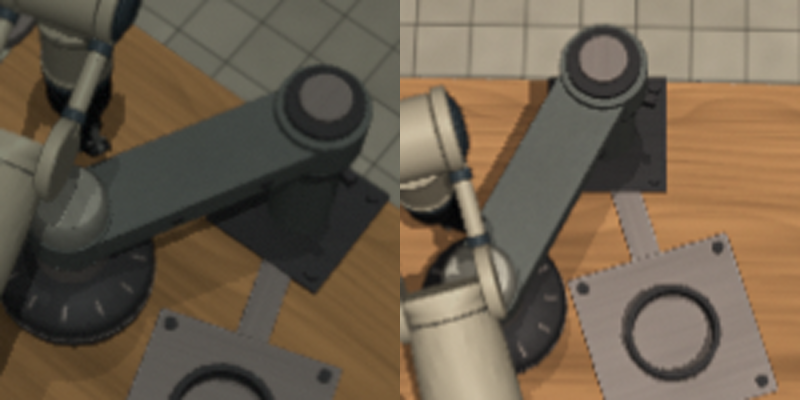

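The fingertip sits just left of the boom face (scene crop about (95,145), boom edge about (105,160)), with clear space between them. I'll approach slowly.

jog_arm(
  plan=[
    {"x":0,"y":-0.005,"z":0,"rx":0,"ry":0,"rz":0},
    {"x":0,"y":-0.01,"z":0,"rx":0,"ry":0,"rz":0},
    {"x":0,"y":-0.015,"z":0,"rx":0,"ry":0,"rz":0},
    {"x":0,"y":-0.02,"z":0,"rx":0,"ry":0,"rz":0},
    {"x":0,"y":-0.025,"z":0,"rx":0,"ry":0,"rz":0},
    {"x":0,"y":-0.0275,"z":0,"rx":0,"ry":0,"rz":0},
    {"x":0,"y":-0.03,"z":0,"rx":0,"ry":0,"rz":0},
    {"x":0,"y":-0.0325,"z":0,"rx":0,"ry":0,"rz":0},
    {"x":0,"y":-0.035,"z":0,"rx":0,"ry":0,"rz":0},
    {"x":0,"y":-0.0375,"z":0,"rx":0,"ry":0,"rz":0},
  ],
)

```text
clock: 2.8
ee_pos: [0.6389, 0.2099, 0.3386]
eef_rot: [-3.142, -0.0, 2.681]
force: [0.2, -0.6, 0.6]
gripper_width: 0.002
gripper_force: 0.0
```

jog_arm(
  plan=[
    {"x":0,"y":-0.0025,"z":0,"rx":0,"ry":0,"rz":0},
    {"x":0,"y":-0.005,"z":0,"rx":0,"ry":0,"rz":0},
    {"x":0,"y":-0.0075,"z":0,"rx":0,"ry":0,"rz":0},
    {"x":0,"y":-0.01,"z":0,"rx":0,"ry":0,"rz":0},
    {"x":0,"y":-0.0125,"z":0,"rx":0,"ry":0,"rz":0},
    {"x":0,"y":-0.015,"z":0,"rx":0,"ry":0,"rz":0},
    {"x":0,"y":-0.0175,"z":0,"rx":0,"ry":0,"rz":0},
    {"x":0,"y":-0.02,"z":0,"rx":0,"ry":0,"rz":0},
  ],
)

```text
clock: 3.47
ee_pos: [0.6352, 0.2028, 0.3387]
eef_rot: [-3.141, -0.0, 2.681]
force: [0.4, 0.5, 0.1]
gripper_width: 0.004
gripper_force: 0.0
```

```bash
python3 - <<'E'
from h import *
st=arm.read_state();print(st["clock"],st["ee_pos"],st["force"],st["joint_vel"])
c=arm.read_camera("scene");a=c["color"][70:145,230:330,::-1]
cv2.imwrite("pics/c3.png",cv2.resize(a,(800,600),interpolation=cv2.INTER_CUBIC))
E
```

```text
3.4667 [0.63518879 0.20283627 0.33869866] [0.3522826  0.50065823 0.05951443] [-0.01721101 -0.02552199  0.02970507 -0.0113403  -0.00328923 -0.01555899]
```

View pics/c3.png

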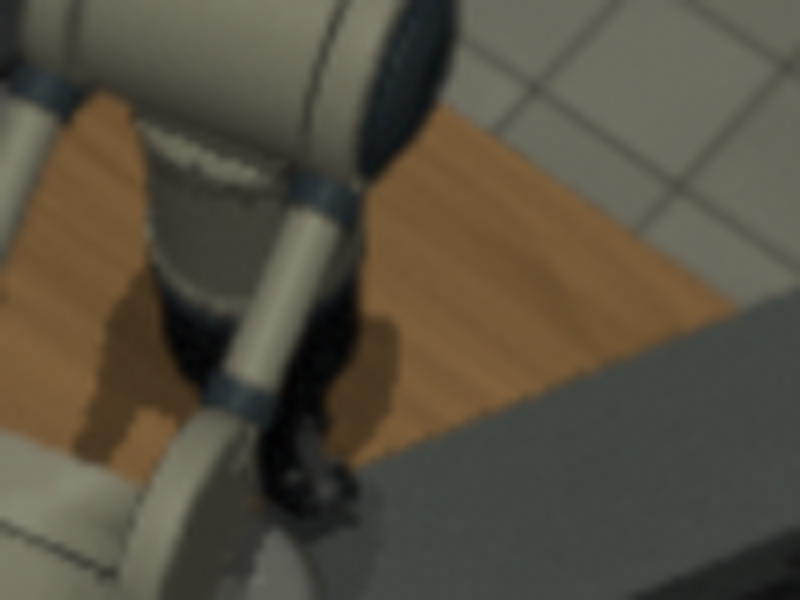

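jog_arm(
  plan=[
    {"x":0,"y":-0.0025,"z":0,"rx":0,"ry":0,"rz":0},
    {"x":0,"y":-0.005,"z":0,"rx":0,"ry":0,"rz":0},
    {"x":0,"y":-0.0075,"z":0,"rx":0,"ry":0,"rz":0},
    {"x":0,"y":-0.01,"z":0,"rx":0,"ry":0,"rz":0},
    {"x":0,"y":-0.0125,"z":0,"rx":0,"ry":0,"rz":0},
    {"x":0,"y":-0.015,"z":0,"rx":0,"ry":0,"rz":0},
    {"x":0,"y":-0.0175,"z":0,"rx":0,"ry":0,"rz":0},
    {"x":0,"y":-0.02,"z":0,"rx":0,"ry":0,"rz":0},
  ],
)

```text
clock: 4.18
ee_pos: [0.6317, 0.1956, 0.3387]
eef_rot: [-3.142, 0.0, 2.681]
force: [-0.0, -0.4, -0.1]
gripper_width: -0.002
gripper_force: 0.0
```

```bash
python3 - <<'E'
from h import *
st=arm.read_state();print(st["clock"],st["ee_pos"],st["force"],st["moment"],st["joint_efforts"])
s=[*st["ee_pos"],st["eef_rot"][2]]
th=.46;b=contact(th,1,.0145);w_=.04;T=[]
for i in range(20):
    w_=min(.11,w_+.005);th-=w_/12
    d=contact(th,1,.0145)-b
    T.append((s[0]+d[0],s[1]+d[1],s[2],s[3]+.46-th))
rows(T[:10]);rows(T[10:],T[9]);print(th)
E
```

```text
4.1833 [0.63171357 0.19557306 0.33871278] [-0.04244528 -0.42647796 -0.14430786] [ 0.01871532 -0.03994892 -0.03751012] [ 6.58706040e-02 -5.32798219e+01 -4.14816928e+01 -9.48022389e-04
  6.93408350e-03  1.82900968e-02]
[{"x": 0.0006, "y": -0.0026, "z": -0.0, "rz": -0.0048}, {"x": 0.0012, "y": -0.0054, "z": -0.0, "rz": -0.0101}, {"x": 0.002, "y": -0.0086, "z": -0.0, "rz": -0.0159}, {"x": 0.0027, "y": -0.0121, "z": -0.0, "rz": -0.0223}, {"x": 0.0035, "y": -0.0158, "z": -0.0, "rz": -0.0292}, {"x": 0.0043, "y": -0.0198, "z": -0.0, "rz": -0.0366}, {"x": 0.0052, "y": -0.0242, "z": -0.0, "rz": -0.0446}, {"x": 0.0061, "y": -0.0288, "z": -0.0, "rz": -0.0531}, {"x": 0.007, "y": -0.0337, "z": -0.0, "rz": -0.0621}, {"x": 0.0079, "y": -0.0389, "z": -0.0, "rz": -0.0716}]
[{"x": 0.0012, "y": -0.0054, "z": -0.0, "rz": -0.0101}, {"x": 0.0025, "y": -0.0112, "z": -0.0, "rz": -0.0207}, {"x": 0.0038, "y": -0.0172, "z": -0.0, "rz": -0.0318}, {"x": 0.0051, "y": -0.0236, "z": -0.0, "rz": -0.0435}, {"x": 0.0063, "y": -0.0299, "z": -0.0, "rz": -0.0552}, {"x": 0.0075, "y": -0.0363, "z": -0.0, "rz": -0.0668}, {"x": 0.0086, "y": -0.0427, "z": -0.0, "rz": -0.0785}, {"x": 0.0096, "y": -0.0491, "z": -0.0, "rz": -0.0902}, {"x": 0.0106, "y": -0.0555, "z": -0.0, "rz": -0.1019}, {"x": 0.0116, "y": -0.0619, "z": -0.0, "rz": -0.1135}]
0.31458333333333344
```

```bash
cat >> h.py <<'E'
from scipy.optimize import minimize_scalar
def sample(c,im,pts):
    uv=np.array([px(c,p) for p in pts],np.float32)
    return cv2.remap(im,uv[:,0][None],uv[:,1][None],cv2.INTER_LINEAR)[0]
REF=None
def boom(c,name,r0=.10,r1=.27):
    """boom angle from the edges of its top face (z=.281)"""
    im=cv2.GaussianBlur(c["color"],(3,3),0).astype(np.float32)
    R=np.linspace(r0,r1,18);best=[]
    A=np.arange(-.6,.7,.004)
    for th in A:
        u=np.array([-np.cos(th),np.sin(th)]);t=np.array([np.sin(th),np.cos(th)])
        S=lambda off:sample(c,im,[[*(POST+r*u+off*t),.281] for r in R])
        ins=[S(o) for o in(-.044,-.02,.0,.02,.044)];ref=np.array([62,72,70]) if name is None else name
        inner=np.mean([np.median(np.abs(i-ref).sum(1)) for i in ins])
        outer=np.mean([np.minimum(np.median(np.abs(S(o)-ref).sum(1)),60) for o in(-.057,.057)])
        best.append(outer-inner)
    best=np.array(best);k=best.argmax();m=best>best[k]-8;m&=abs(A-A[k])<.06
    return float((A[m]*(best[m]-best[k]+8)).sum()/(best[m]-best[k]+8).sum()),float(best[k])
def refcol(c,th):
    u=np.array([-np.cos(th),np.sin(th)])
    return np.median(sample(c,c["color"].astype(np.float32),[[*(POST+r*u),.281] for r in np.linspace(.1,.25,12)]),axis=0)
E
python3 - <<'E'
from h import *
for n in("top","scene"):
    c=arm.read_camera(n);c0=dict(c);c0["color"]=cv2.imread(f"pics/{n}0.png")[:,:,::-1].copy()
    ref=refcol(c0,.46);print(n,ref,boom(c0,ref),boom(c,ref))
print(arm.read_state()["clock"],arm.read_state()["ee_pos"])
E
```

```text
top [103.14307  103.49121   95.694824] (0.5090402757664644, 53.551368713378906) (0.4565756909624392, 47.68378829956055)
scene [66.55762 71.17822 67.     ] (0.48937336627428085, 56.61054611206055) (0.4337953491487934, 56.01513671875)
4.2833 [0.63171865 0.19554257 0.33876811]
```

```bash
python3 - <<'E'
import h
from h import *
P0=h.POST.copy()
from scipy.optimize import minimize
for n in("top","scene"):
    c=arm.read_camera.__self__ and None
    c=arm.read_camera(n);c["color"]=cv2.imread(f"pics/{n}0.png")[:,:,::-1].copy()
    im=cv2.GaussianBlur(c["color"],(3,3),0).astype(np.float32);ref=refcol(c,.46);R=np.linspace(.08,.27,25)
    def sc(p):
        th,l=p;u=np.array([-np.cos(th),np.sin(th)]);t=np.array([np.sin(th),np.cos(th)])
        # signed edge: mean transition location
        S=lambda o:np.minimum(np.abs(sample(c,im,[[*(P0+r*u+(o+l)*t),.281] for r in R])-ref).sum(1),50).mean()
        return sum(S(o) for o in(-.046,.046))-sum(S(o) for o in(-.054,.054))
    b=min(((sc((a,l)),a,l) for a in np.arange(.40,.56,.01) for l in np.arange(-.02,.021,.002)))
    r=minimize(sc,b[1:],method="Nelder-Mead",options=dict(initial_simplex=[b[1:],(b[1]+.01,b[2]),(b[1],b[2]+.003)]));print(n,b,r.x,r.fun)
    # ring circle refine
    g=cv2.GaussianBlur(cv2.cvtColor(c["color"],cv2.COLOR_RGB2GRAY),(3,3),0)
    cx=px(c,[.535,-.088,.05]);x0,y0=(cx-40).astype(int)
    big=cv2.resize(g[y0:y0+80,x0:x0+80],None,fx=4,fy=4,interpolation=cv2.INTER_CUBIC)
    C=cv2.HoughCircles(big,cv2.HOUGH_GRADIENT,1.5,200,param1=80,param2=20,minRadius=55,maxRadius=100)
    q=C[0,0];uv=(q[0]/4+x0-.4,q[1]/4+y0-.4);print("ring",uv,q[2]/4,w(c,uv,.05))
    cx=px(c,[.549,.169,.332]);x0,y0=(cx-30).astype(int)
    big=cv2.resize(g[y0:y0+60,x0:x0+60],None,fx=4,fy=4,interpolation=cv2.INTER_CUBIC)
    C=cv2.HoughCircles(big,cv2.HOUGH_GRADIENT,1.5,200,param1=80,param2=15,minRadius=40,maxRadius=90)
    q=C[0,0];uv=(q[0]/4+x0-.4,q[1]/4+y0-.4);print("head",uv,q[2]/4,w(c,uv,.332))
    for z in(.306,.32,.34):print("post",z,w(c,(230+324/2.667,80+73/2.667) if n=="scene" else (200+203/2.667,70+60/2.667),z))
E
```

```text
Traceback (most recent call last):
AttributeError: 'function' object has no attribute '__self__'. Did you mean: '__call__'?
```

```bash
cat > cal.py <<'E'
import h
from h import *
P0=h.POST.copy()
from scipy.optimize import minimize
for n in("top","scene"):
    c=arm.read_camera(n);c["color"]=cv2.imread(f"pics/{n}0.png")[:,:,::-1].copy()
    im=cv2.GaussianBlur(c["color"],(3,3),0).astype(np.float32);ref=refcol(c,.46);R=np.linspace(.08,.27,25)
    def sc(p):
        th,l=p;u=np.array([-np.cos(th),np.sin(th)]);t=np.array([np.sin(th),np.cos(th)])
        S=lambda o:np.minimum(np.abs(sample(c,im,[[*(P0+r*u+(o+l)*t),.281] for r in R])-ref).sum(1),50).mean()
        return sum(S(o) for o in(-.046,.046))-sum(S(o) for o in(-.054,.054))
    b=min(((sc((a,l)),a,l) for a in np.arange(.40,.56,.01) for l in np.arange(-.02,.021,.002)))
    r=minimize(sc,b[1:],method="Nelder-Mead",options=dict(initial_simplex=[b[1:],(b[1]+.01,b[2]),(b[1],b[2]+.003)]));print(n,b,r.x,r.fun)
    g=cv2.GaussianBlur(cv2.cvtColor(c["color"],cv2.COLOR_RGB2GRAY),(3,3),0)
    for nm,p,hw,a in(("ring",[.535,-.088,.05],40,20),("head",[.549,.169,.332],30,15)):
        x0,y0=(px(c,p)-hw).astype(int)
        big=cv2.resize(g[y0:y0+2*hw,x0:x0+2*hw],None,fx=4,fy=4,interpolation=cv2.INTER_CUBIC)
        q=cv2.HoughCircles(big,cv2.HOUGH_GRADIENT,1.5,200,param1=80,param2=a,minRadius=40,maxRadius=100)[0,0]
        uv=(q[0]/4+x0-.4,q[1]/4+y0-.4);print(nm,uv,q[2]/4,w(c,uv,p[2]))
    for z in(.306,.32,.34):print("post",z,w(c,(230+324/2.667,80+73/2.667) if n=="scene" else (200+203/2.667,70+60/2.667),z))
E
python3 cal.py
```

```text
top (np.float32(-51.35879), np.float64(0.4700000000000001), np.float64(0.007999999999999976)) [0.47129992 0.00845758] -52.67926025390625
ring (np.float64(301.9125), np.float64(193.0375)) 19.225 [ 0.54465627 -0.08654222]
head (np.float64(228.6625), np.float64(173.9125)) 11.9125 [0.55839422 0.174157  ]
post 0.306 [0.8645476  0.02060161]
post 0.32 [0.85879287 0.02019125]
post 0.34 [0.85057184 0.01960504]
scene (np.float32(-68.25957), np.float64(0.4700000000000001), np.float64(0.003999999999999979)) [0.47428138 0.00353611] -68.49468994140625Traceback (most recent call last):
  File "cal.py", line 18, in <module>
    q=cv2.HoughCircles(big,cv2.HOUGH_GRADIENT,1.5,200,param1=80,param2=a,minRadius=40,maxRadius=100)[0,0]
      ~~~~~~~~~~~~~~~~~~~~~~~~~~~~~~~~~~~~~~~~~~~~~~~~~~~~~~~~~~~~~~~~~~~~~~~~~~~~~~~~~~~~~~~~~~~~~~^^^^^
TypeError: 'NoneType' object is not subscriptable
```

```bash
sed -i 's/^POST=.*/POST=np.array([.857,.024])/' h.py; cat > m.py <<'E'
from h import *
D={"top":np.array([103.1,103.5,95.7]),"scene":np.array([66.6,71.2,67.])}
st=arm.read_state();print(round(st["clock"],3),np.round(st["ee_pos"],4),round(st["eef_rot"][2],3),np.round(st["force"],1))
for n in("top","scene"):
    c=arm.read_camera(n);cv2.imwrite(f"pics/last_{n}.png",c["color"][:,:,::-1]);print(n,boom(c,D[n]))
E
python3 m.py; python3 - <<'E'
from h import *
from m import D
for n in D:
    c=arm.read_camera(n);c["color"]=cv2.imread(f"pics/{n}0.png")[:,:,::-1].copy();print(n,boom(c,D[n]))
E
```

```text
4.383 [0.6317 0.1957 0.3387] 2.681 [ 0.1 -0.2  0.4]
top (0.41352476285174444, 48.055019531250004)
scene (0.3887326265966355, 56.1330859375)
4.483 [0.6318 0.1958 0.3387] 2.681 [-0.6  0.4  0.8]
top (0.40790699084365045, 47.9427734375)
scene (0.3829231515526677, 55.91779296875)
top (0.4758986458060464, 55.106542968750006)
scene (0.45594277223365126, 56.8196875)
```

```bash
python3 - <<'E'
from h import *
st=arm.read_state();s=[*st["ee_pos"],st["eef_rot"][2]]
th=.398;c0=contact(th,1,.0145);t=np.array([np.sin(th),np.cos(th)]);print("clock",st["clock"],"gap",(np.array(s[:2])-c0)@t)
T=[];a=0
for i in range(20):
    a+=min(.1,.05+.02*i)/12
    d=contact(th-a,1,.0145)-c0;T.append((s[0]+d[0],s[1]+d[1],.3387,s[3]+a))
rows(T[:10]);rows(T[10:],T[9])
E
```

```text
clock 4.6833 gap 0.006530695877813792
[{"x": 0.0005, "y": -0.0029, "z": -0.0002, "rz": -0.0053}, {"x": 0.0011, "y": -0.007, "z": -0.0002, "rz": -0.0127}, {"x": 0.002, "y": -0.0122, "z": -0.0002, "rz": -0.0223}, {"x": 0.0028, "y": -0.018, "z": -0.0002, "rz": -0.0329}, {"x": 0.0036, "y": -0.0239, "z": -0.0002, "rz": -0.0435}, {"x": 0.0044, "y": -0.0297, "z": -0.0002, "rz": -0.0541}, {"x": 0.0051, "y": -0.0355, "z": -0.0002, "rz": -0.0647}, {"x": 0.0057, "y": -0.0414, "z": -0.0002, "rz": -0.0753}, {"x": 0.0064, "y": -0.0472, "z": -0.0002, "rz": -0.0859}, {"x": 0.0069, "y": -0.0531, "z": -0.0002, "rz": -0.0966}]
[{"x": 0.001, "y": -0.0058, "z": -0.0, "rz": -0.0106}, {"x": 0.0019, "y": -0.0116, "z": -0.0, "rz": -0.0212}, {"x": 0.0027, "y": -0.0174, "z": -0.0, "rz": -0.0318}, {"x": 0.0035, "y": -0.0233, "z": -0.0, "rz": -0.0424}, {"x": 0.0043, "y": -0.0291, "z": -0.0, "rz": -0.0531}, {"x": 0.005, "y": -0.0349, "z": -0.0, "rz": -0.0637}, {"x": 0.0057, "y": -0.0408, "z": -0.0, "rz": -0.0743}, {"x": 0.0063, "y": -0.0466, "z": -0.0, "rz": -0.0849}, {"x": 0.0069, "y": -0.0525, "z": -0.0, "rz": -0.0955}, {"x": 0.0074, "y": -0.0584, "z": -0.0, "rz": -0.1061}]
```

jog_arm(
  plan=[
    {"x":0.0005,"y":-0.003,"z":0,"rx":0,"ry":0,"rz":-0.01},
    {"x":0.001,"y":-0.007,"z":0,"rx":0,"ry":0,"rz":-0.02},
    {"x":0.002,"y":-0.012,"z":0,"rx":0,"ry":0,"rz":-0.03},
    {"x":0.003,"y":-0.018,"z":0,"rx":0,"ry":0,"rz":-0.04},
    {"x":0.0035,"y":-0.024,"z":0,"rx":0,"ry":0,"rz":-0.055},
    {"x":0.0045,"y":-0.03,"z":0,"rx":0,"ry":0,"rz":-0.07},
    {"x":0.005,"y":-0.0355,"z":0,"rx":0,"ry":0,"rz":-0.085},
    {"x":0.0055,"y":-0.0415,"z":0,"rx":0,"ry":0,"rz":-0.1},
    {"x":0.0065,"y":-0.047,"z":0,"rx":0,"ry":0,"rz":-0.115},
    {"x":0.007,"y":-0.053,"z":0,"rx":0,"ry":0,"rz":-0.13},
  ],
)

```text
clock: 5.52
ee_pos: [0.6197, 0.1778, 0.3387]
eef_rot: [3.142, 0.0, 2.784]
force: [0.6, -0.5, 0.8]
gripper_width: 0.003
gripper_force: 0.0
```

jog_arm(
  plan=[
    {"x":0.001,"y":-0.006,"z":0,"rx":0,"ry":0,"rz":-0.012},
    {"x":0.002,"y":-0.0118,"z":0,"rx":0,"ry":0,"rz":-0.024},
    {"x":0.0027,"y":-0.0178,"z":0,"rx":0,"ry":0,"rz":-0.036},
    {"x":0.0035,"y":-0.0238,"z":0,"rx":0,"ry":0,"rz":-0.048},
    {"x":0.0043,"y":-0.0298,"z":0,"rx":0,"ry":0,"rz":-0.06},
    {"x":0.005,"y":-0.0358,"z":0,"rx":0,"ry":0,"rz":-0.072},
    {"x":0.0057,"y":-0.0418,"z":0,"rx":0,"ry":0,"rz":-0.084},
    {"x":0.0063,"y":-0.0478,"z":0,"rx":0,"ry":0,"rz":-0.096},
    {"x":0.007,"y":-0.0538,"z":0,"rx":0,"ry":0,"rz":-0.108},
    {"x":0.0075,"y":-0.0598,"z":0,"rx":0,"ry":0,"rz":-0.12},
  ],
)

```text
clock: 6.35
ee_pos: [0.6085, 0.1562, 0.3387]
eef_rot: [-3.141, 0.0, 2.878]
force: [-0.7, 0.3, -0.7]
gripper_width: 0.001
gripper_force: 0.0
```

```bash
python3 m.py; python3 m.py;python3 m.py
```

```text
6.35 [0.6085 0.1562 0.3387] 2.878 [-0.7  0.3 -0.7]
top (0.26136259931019445, 45.8109375)
scene (0.24509159724734866, 55.84912109375)
6.45 [0.6085 0.1562 0.3388] 2.877 [ 0.1 -0.6 -0.2]
top (0.246643435017966, 47.6094140625)
scene (0.23206861361967257, 55.5846875)
6.55 [0.6086 0.1565 0.3387] 2.877 [0.1 0.5 0.1]
top (0.23775890609756947, 48.24638671875)
scene (0.2202818690356177, 55.5398046875)
```

```bash
python3 - <<'E'
from h import *
st=arm.read_state();print(st["clock"],st["joint_pos"])
p=contact(-.12,-1,.0145,.03);print(p)
rows([(.6085,.1562,.43,2.878),(*p,.43,np.pi+.12),(*p,.3387,np.pi+.12)])
E
```

```text
6.65 [ 1.97767779e-01  1.80315879e-01  1.07175249e+00 -7.24914597e-06
  1.88949889e+00 -1.10843788e+00]
[ 0.59529043 -0.10274127]
[{"x": 0.0001, "y": -0.0012, "z": -0.2284, "rz": -0.0013}, {"x": -0.1373, "y": -0.6346, "z": -0.2284, "rz": -0.4897}, {"x": -0.1373, "y": -0.6346, "z": -0.0001, "rz": -0.4897}]
```

jog_arm(
  plan=[
    {"x":0,"y":0,"z":-0.1,"rx":0,"ry":0,"rz":0},
    {"x":0,"y":0,"z":-0.2,"rx":0,"ry":0,"rz":-0.05},
    {"x":0,"y":0,"z":-0.23,"rx":0,"ry":0,"rz":-0.1},
    {"x":-0.02,"y":-0.09,"z":-0.23,"rx":0,"ry":0,"rz":-0.15},
    {"x":-0.04,"y":-0.18,"z":-0.23,"rx":0,"ry":0,"rz":-0.2},
    {"x":-0.06,"y":-0.27,"z":-0.23,"rx":0,"ry":0,"rz":-0.25},
    {"x":-0.08,"y":-0.36,"z":-0.23,"rx":0,"ry":0,"rz":-0.3},
    {"x":-0.1,"y":-0.45,"z":-0.23,"rx":0,"ry":0,"rz":-0.36},
    {"x":-0.12,"y":-0.55,"z":-0.23,"rx":0,"ry":0,"rz":-0.42},
    {"x":-0.137,"y":-0.635,"z":-0.23,"rx":0,"ry":0,"rz":-0.49},
  ],
)

```text
clock: 7.48
ee_pos: [0.5947, -0.1051, 0.4307]
eef_rot: [-3.141, 0.0, -3.019]
force: [1.4, 0.1, 0.6]
gripper_width: -0.001
gripper_force: 0.0
```

jog_arm(
  plan=[
    {"x":0,"y":0,"z":0,"rx":0,"ry":0,"rz":0},
    {"x":0,"y":0,"z":0.08,"rx":0,"ry":0,"rz":0},
    {"x":0,"y":0,"z":0.16,"rx":0,"ry":0,"rz":0},
    {"x":0,"y":0,"z":0.225,"rx":0,"ry":0,"rz":0},
    {"x":0,"y":0,"z":0.23,"rx":0,"ry":0,"rz":0},
  ],
)

```text
clock: 7.9
ee_pos: [0.5943, -0.1023, 0.3315]
eef_rot: [3.138, -0.01, -3.022]
force: [-1.2, 0.5, -0.6]
gripper_width: 0.002
gripper_force: 0.0
```

```bash
python3 m.py; python3 m.py
```

```text
7.9 [ 0.5943 -0.1023  0.3315] -3.022 [-1.2  0.5 -0.6]
top (0.31739595214124233, 10.297773437499998)
scene (0.21953156648177227, 23.017734374999996)
8.0 [ 0.5949 -0.1024  0.3378] -3.021 [ 0.1 -0.1  0.8]
top (0.05949161544469786, 6.323339843749999)
scene (0.23772987656882705, 16.356777343750004)
```

```bash
python3 - <<'E'
import cv2,numpy as np
a=cv2.imread("pics/last_scene.png")[70:270,210:410];b=cv2.imread("pics/last_top.png")[60:260,180:380]
cv2.imwrite("pics/c4.png",np.hstack([cv2.resize(i,(400,400),interpolation=cv2.INTER_CUBIC) for i in(a,b)]))
E
```

```text
(no output)
```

View pics/c4.png

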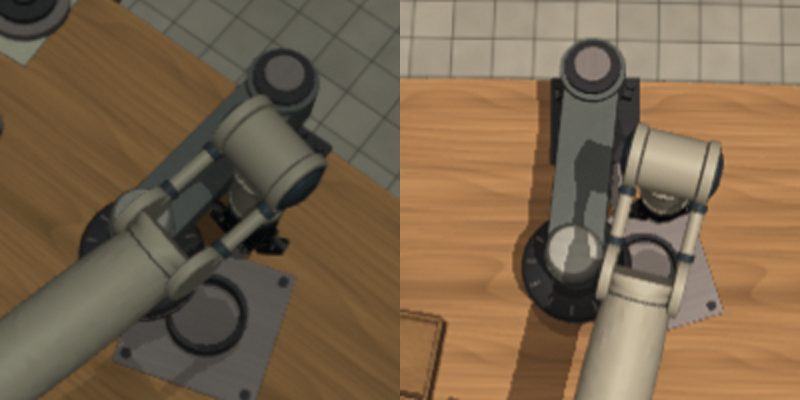

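The boom is nearly at mid-swing (top crop: head at (575,255)). The gripper waits to its right with a clear gap. I'll track the boom's free left edge while I wait.

jog_arm(
  plan=[
    {"x":0,"y":0,"z":0,"rx":0,"ry":0,"rz":0},
    {"x":0,"y":0,"z":0,"rx":0,"ry":0,"rz":0},
    {"x":0,"y":0,"z":0,"rx":0,"ry":0,"rz":0},
    {"x":0,"y":0,"z":0,"rx":0,"ry":0,"rz":0},
    {"x":0,"y":0,"z":0,"rx":0,"ry":0,"rz":0},
    {"x":0,"y":0,"z":0,"rx":0,"ry":0,"rz":0},
  ],
)

```text
clock: 8.6
ee_pos: [0.5951, -0.1029, 0.3388]
eef_rot: [-3.142, 0.0, -3.021]
force: [-0.2, -0.3, 0.1]
gripper_width: -0.001
gripper_force: 0.0
```

```bash
cat > e.py <<'E'
from h import *
def edge(c,r0=.11,r1=.24):
    im=cv2.GaussianBlur(c["color"],(3,3),0).astype(np.float32);R=np.linspace(r0,r1,16);A=np.arange(-.5,.6,.004);s=[]
    for th in A:
        u=np.array([-np.cos(th),np.sin(th)]);t=np.array([np.sin(th),np.cos(th)])
        def S(o):
            v=sample(c,im,[[*(POST+r*u+o*t),.281] for r in R]);return np.median((v[:,0]-v[:,2])/(v[:,0]+v[:,2]))
        s.append(S(.058)-S(.042)+.5*(S(.058)-S(.03)))
    s=np.array(s);k=s.argmax();m=(s>.75*s[k])&(abs(A-A[k])<.05);return float((A[m]*s[m]).sum()/s[m].sum()),float(s[k])
if __name__=="__main__":
    st=arm.read_state();print(round(st["clock"],3),np.round(st["ee_pos"],4),round(st["eef_rot"][2],3),np.round(st["force"],1))
    for n in("top","scene"):
        c=arm.read_camera(n);cv2.imwrite(f"pics/last_{n}.png",c["color"][:,:,::-1]);print(n,edge(c))
E
python3 - <<'E'
from e import *
for n in("top","scene"):
    c=arm.read_camera(n)
    for f in(f"{n}0",f"last_{n}"):
        c["color"]=cv2.imread(f"pics/{f}.png")[:,:,::-1].copy();print(n,f,edge(c))
E
python3 e.py
```

```text
top top0 (0.4776570572554421, 0.5245879292488098)
top last_top (0.0813028087998271, 0.4889185130596161)
scene scene0 (0.44614039953656215, 0.5276232957839966)
scene last_scene (0.04221548825921326, 0.5432916879653931)
8.7 [ 0.5951 -0.1029  0.3387] -3.021 [ 0.  -0.2 -0. ]
top (-0.008442793879237884, 0.5021649599075317)
scene (-0.030075628854229423, 0.497782438993454)
```

jog_arm(
  plan=[
    {"x":0,"y":0,"z":0,"rx":0,"ry":0,"rz":0},
    {"x":0,"y":0,"z":0,"rx":0,"ry":0,"rz":0},
    {"x":0,"y":0,"z":0,"rx":0,"ry":0,"rz":0},
    {"x":0,"y":0,"z":0,"rx":0,"ry":0,"rz":0},
    {"x":0,"y":0,"z":0,"rx":0,"ry":0,"rz":0},
    {"x":0,"y":0,"z":0,"rx":0,"ry":0,"rz":0},
    {"x":0,"y":0,"z":0,"rx":0,"ry":0,"rz":0},
    {"x":0,"y":0,"z":0,"rx":0,"ry":0,"rz":0},
    {"x":0,"y":0,"z":0,"rx":0,"ry":0,"rz":0},
    {"x":0,"y":0,"z":0,"rx":0,"ry":0,"rz":0},
  ],
)

```text
clock: 9.63
ee_pos: [0.5951, -0.1029, 0.3387]
eef_rot: [3.142, 0.0, -3.021]
force: [0.5, -1.0, -0.0]
gripper_width: -0.005
gripper_force: 0.0
```

```bash
python3 e.py; python3 - <<'E'
from h import *
from scipy.optimize import brentq
st=arm.read_state();p=st["ee_pos"][:2]
g=lambda th:(POST+np.array([0,0])-p)@np.array([np.sin(th),np.cos(th)])-.0645
a=brentq(g,-.6,.2);print("arm contact th",a,"r",(p-POST)@np.array([-np.cos(a),np.sin(a)]))
E
```

```text
9.633 [ 0.5951 -0.1029  0.3387] -3.021 [ 0.5 -1.  -0. ]
top (-0.10414450856691146, 0.5259246826171875)
scene (-0.12196771248126703, 0.41365474462509155)
arm contact th -0.2275949460538325 r 0.2837612120658288
```

jog_arm(
  plan=[
    {"x":0,"y":0,"z":0,"rx":0,"ry":0,"rz":0},
    {"x":0,"y":0,"z":0,"rx":0,"ry":0,"rz":0},
    {"x":0,"y":0,"z":0,"rx":0,"ry":0,"rz":0},
    {"x":0,"y":0,"z":0,"rx":0,"ry":0,"rz":0},
    {"x":0,"y":0,"z":0,"rx":0,"ry":0,"rz":0},
    {"x":0,"y":0,"z":0,"rx":0,"ry":0,"rz":0},
    {"x":0,"y":0,"z":0,"rx":0,"ry":0,"rz":0},
  ],
)

```text
clock: 10.32
ee_pos: [0.5951, -0.1029, 0.3387]
eef_rot: [-3.142, 0.0, -3.021]
force: [-0.0, -0.7, 0.6]
gripper_width: 0.002
gripper_force: 0.0
```

```bash
python3 e.py; python3 - <<'E'
from h import *
st=arm.read_state();s=[*st["ee_pos"],st["eef_rot"][2]]
th=-.2276;f=lambda x:contact(x,-1,.0145,r=.284);b=f(th);T=[];a=0;v=0
for i in range(30):
    v=.06 if i<14 else max(0,v-.0045)
    if i==0:v=.035
    a+=v/12;d=f(th-a)-b;T.append((s[0]+d[0],s[1]+d[1],s[2],s[3]+a*1.5))
    if i in(9,19,29):print(th-a,v)
rows(T[:10]);rows(T[10:20],T[9]);rows(T[20:],T[19])
E
```

```text
10.317 [ 0.5951 -0.1029  0.3387] -3.021 [-0.  -0.7  0.6]
top (-0.16844181098154498, 0.5220787525177002)
scene (-0.14019720130710756, 0.4091985821723938)
-0.27551666666666663 0.06
-0.3176416666666667 0.033000000000000015
-0.3263916666666667 0
[{"x": -0.0007, "y": -0.002, "z": -0.0, "rz": -0.0056}, {"x": -0.0019, "y": -0.0054, "z": -0.0, "rz": -0.0151}, {"x": -0.0031, "y": -0.0089, "z": -0.0, "rz": -0.0247}, {"x": -0.0043, "y": -0.0123, "z": -0.0, "rz": -0.0342}, {"x": -0.0056, "y": -0.0157, "z": -0.0, "rz": -0.0438}, {"x": -0.0069, "y": -0.0191, "z": -0.0, "rz": -0.0533}, {"x": -0.0082, "y": -0.0225, "z": -0.0, "rz": -0.0629}, {"x": -0.0095, "y": -0.0259, "z": -0.0, "rz": -0.0724}, {"x": -0.0108, "y": -0.0293, "z": -0.0, "rz": -0.082}, {"x": -0.0121, "y": -0.0327, "z": -0.0, "rz": -0.0915}]
[{"x": -0.0011, "y": -0.0035, "z": -0.0, "rz": -0.0095}, {"x": -0.0022, "y": -0.0069, "z": -0.0, "rz": -0.0191}, {"x": -0.0034, "y": -0.0104, "z": -0.0, "rz": -0.0286}, {"x": -0.0045, "y": -0.0138, "z": -0.0, "rz": -0.0382}, {"x": -0.0056, "y": -0.017, "z": -0.0, "rz": -0.047}, {"x": -0.0066, "y": -0.0199, "z": -0.0, "rz": -0.0551}, {"x": -0.0076, "y": -0.0226, "z": -0.0, "rz": -0.0625}, {"x": -0.0084, "y": -0.025, "z": -0.0, "rz": -0.0692}, {"x": -0.0092, "y": -0.0272, "z": -0.0, "rz": -0.0752}, {"x": -0.0099, "y": -0.029, "z": -0.0, "rz": -0.0805}]
[{"x": -0.0005, "y": -0.0017, "z": -0.0, "rz": -0.0045}, {"x": -0.0009, "y": -0.0031, "z": -0.0, "rz": -0.0084}, {"x": -0.0012, "y": -0.0042, "z": -0.0, "rz": -0.0115}, {"x": -0.0015, "y": -0.0051, "z": -0.0, "rz": -0.0138}, {"x": -0.0017, "y": -0.0057, "z": -0.0, "rz": -0.0155}, {"x": -0.0018, "y": -0.006, "z": -0.0, "rz": -0.0165}, {"x": -0.0018, "y": -0.0061, "z": -0.0, "rz": -0.0167}, {"x": -0.0018, "y": -0.0061, "z": -0.0, "rz": -0.0167}, {"x": -0.0018, "y": -0.0061, "z": -0.0, "rz": -0.0167}, {"x": -0.0018, "y": -0.0061, "z": -0.0, "rz": -0.0167}]
```

jog_arm(
  plan=[
    {"x":0,"y":0,"z":0,"rx":0,"ry":0,"rz":0},
    {"x":0,"y":0,"z":0,"rx":0,"ry":0,"rz":0},
    {"x":-0.0007,"y":-0.002,"z":0,"rx":0,"ry":0,"rz":-0.006},
    {"x":-0.0019,"y":-0.0054,"z":0,"rx":0,"ry":0,"rz":-0.015},
    {"x":-0.0031,"y":-0.0089,"z":0,"rx":0,"ry":0,"rz":-0.025},
    {"x":-0.0043,"y":-0.0123,"z":0,"rx":0,"ry":0,"rz":-0.034},
    {"x":-0.0056,"y":-0.0157,"z":0,"rx":0,"ry":0,"rz":-0.044},
    {"x":-0.0069,"y":-0.0191,"z":0,"rx":0,"ry":0,"rz":-0.053},
    {"x":-0.0082,"y":-0.0225,"z":0,"rx":0,"ry":0,"rz":-0.063},
    {"x":-0.0095,"y":-0.0259,"z":0,"rx":0,"ry":0,"rz":-0.072},
  ],
)

```text
clock: 11.25
ee_pos: [0.6002, -0.1129, 0.3387]
eef_rot: [-3.142, -0.0, -2.964]
force: [0.5, -0.3, 0.3]
gripper_width: 0.0
gripper_force: 0.0
```

jog_arm(
  plan=[
    {"x":-0.0012,"y":-0.0034,"z":0,"rx":0,"ry":0,"rz":-0.01},
    {"x":-0.0024,"y":-0.0068,"z":0,"rx":0,"ry":0,"rz":-0.019},
    {"x":-0.0035,"y":-0.0103,"z":0,"rx":0,"ry":0,"rz":-0.029},
    {"x":-0.0047,"y":-0.0137,"z":0,"rx":0,"ry":0,"rz":-0.038},
    {"x":-0.0058,"y":-0.017,"z":0,"rx":0,"ry":0,"rz":-0.048},
  ],
)

```text
clock: 11.67
ee_pos: [0.6038, -0.1193, 0.3387]
eef_rot: [-3.141, 0.0, -2.927]
force: [1.8, 0.1, 0.2]
gripper_width: 0.005
gripper_force: 0.4
```

```bash
python3 - <<'E'
from e import *
from scipy.optimize import brentq
st=arm.read_state();p=st["ee_pos"][:2];print(st["clock"],st["force"])
g=lambda th:(POST-p)@np.array([np.sin(th),np.cos(th)])-.0645
print("arm th",brentq(g,-.6,.2))
c=arm.read_camera("top");print(edge(c),edge(c,.11,.18))
E
```

```text
11.6667 [1.77034795 0.06312507 0.16559042]
arm th -0.29146040847094656
(-0.2804876100223448, 0.5208005309104919) (0.13051727133511867, 0.4997372031211853)
```

jog_arm(
  plan=[
    {"x":-0.0009,"y":-0.0027,"z":0,"rx":0,"ry":0,"rz":-0.006},
    {"x":-0.0017,"y":-0.0052,"z":0,"rx":0,"ry":0,"rz":-0.012},
    {"x":-0.0025,"y":-0.0076,"z":0,"rx":0,"ry":0,"rz":-0.018},
    {"x":-0.0032,"y":-0.0098,"z":0,"rx":0,"ry":0,"rz":-0.023},
    {"x":-0.0039,"y":-0.0118,"z":0,"rx":0,"ry":0,"rz":-0.028},
    {"x":-0.0045,"y":-0.0136,"z":0,"rx":0,"ry":0,"rz":-0.033},
    {"x":-0.0051,"y":-0.0153,"z":0,"rx":0,"ry":0,"rz":-0.037},
    {"x":-0.0055,"y":-0.0167,"z":0,"rx":0,"ry":0,"rz":-0.04},
    {"x":-0.006,"y":-0.018,"z":0,"rx":0,"ry":0,"rz":-0.043},
    {"x":-0.0063,"y":-0.0191,"z":0,"rx":0,"ry":0,"rz":-0.045},
  ],
)

```text
clock: 12.55
ee_pos: [0.6077, -0.126, 0.3387]
eef_rot: [-3.142, -0.0, -2.892]
force: [-0.4, 0.5, 0.6]
gripper_width: 0.001
gripper_force: 0.0
```

jog_arm(
  plan=[
    {"x":-0.0003,"y":-0.0009,"z":0,"rx":0,"ry":0,"rz":-0.002},
    {"x":-0.0006,"y":-0.0017,"z":0,"rx":0,"ry":0,"rz":-0.004},
    {"x":-0.0008,"y":-0.0023,"z":0,"rx":0,"ry":0,"rz":-0.005},
    {"x":-0.0009,"y":-0.0027,"z":0,"rx":0,"ry":0,"rz":-0.006},
    {"x":-0.001,"y":-0.003,"z":0,"rx":0,"ry":0,"rz":-0.006},
    {"x":-0.001,"y":-0.003,"z":0,"rx":0,"ry":0,"rz":-0.006},
  ],
)

```text
clock: 13.05
ee_pos: [0.6084, -0.127, 0.3387]
eef_rot: [3.142, -0.0, -2.887]
force: [-1.0, -0.7, -0.3]
gripper_width: -0.005
gripper_force: 0.0
```

```bash
cat > g.py <<'E'
from e import *
from scipy.optimize import brentq
st=arm.read_state();p=st["ee_pos"][:2];print(st["clock"],st["force"],st["gripper_force"])
g=lambda th:(POST-p)@np.array([np.sin(th),np.cos(th)])-.0645
print("arm th",brentq(g,-.6,.2))
for n in("top","scene"):
    c=arm.read_camera(n);cv2.imwrite(f"pics/last_{n}.png",c["color"][:,:,::-1]);print(n,edge(c))
E
python3 g.py;python3 g.py
python3 - <<'E'
import cv2,numpy as np
a=cv2.imread("pics/last_scene.png")[70:270,230:430];b=cv2.imread("pics/last_top.png")[60:260,200:400]
cv2.imwrite("pics/c5.png",np.hstack([cv2.resize(i,(400,400),interpolation=cv2.INTER_CUBIC) for i in(a,b)]))
E
```

```text
13.05 [-1.01250492 -0.66291089 -0.3471246 ] 0.0
arm th -0.32220783035866624
top (-0.29035023702173485, 0.5223104953765869)
scene (-0.18346149915115673, 0.48264461755752563)
13.15 [-0.14878594 -0.96095319  0.37651339] 0.0
arm th -0.32205992087195784
top (-0.2918387237291043, 0.5222644805908203)
scene (-0.18342563005347043, 0.47535812854766846)
```

View pics/c5.png

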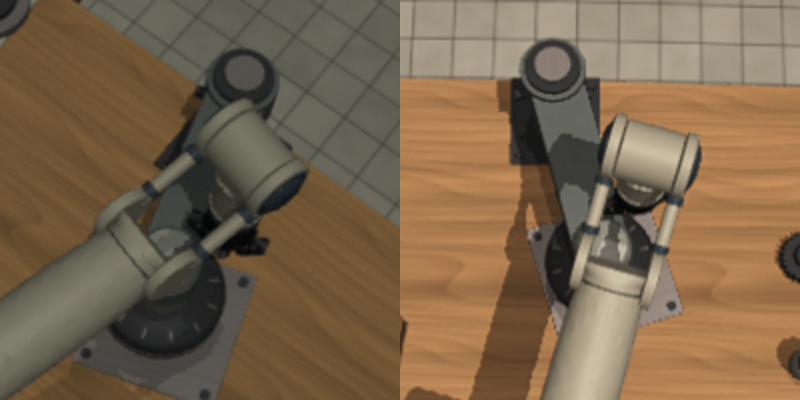

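The boom is almost over the ring, creeping toward it at about 0.015 rad/s, and nothing touches it now. I'll clear the arm away to the right and watch it drift to a stop.

jog_arm(
  plan=[
    {"x":0,"y":-0.04,"z":0,"rx":0,"ry":0,"rz":0},
    {"x":0,"y":-0.1,"z":0,"rx":0,"ry":0,"rz":0},
    {"x":0,"y":-0.18,"z":0,"rx":0,"ry":0,"rz":0},
    {"x":0,"y":-0.26,"z":0,"rx":0,"ry":0,"rz":0},
    {"x":0,"y":-0.34,"z":-0.02,"rx":0,"ry":0,"rz":0},
    {"x":0,"y":-0.42,"z":-0.03,"rx":0,"ry":0,"rz":0},
    {"x":0,"y":-0.5,"z":-0.04,"rx":0,"ry":0,"rz":0},
    {"x":0,"y":-0.55,"z":-0.05,"rx":0,"ry":0,"rz":0},
    {"x":0,"y":-0.6,"z":-0.05,"rx":0,"ry":0,"rz":0},
    {"x":0,"y":-0.6,"z":-0.05,"rx":0,"ry":0,"rz":0},
  ],
)

```text
clock: 14.08
ee_pos: [0.6685, -0.3643, 0.3557]
eef_rot: [3.141, -0.003, -2.892]
force: [-0.2, 0.6, -1.5]
gripper_width: 0.001
gripper_force: 0.0
```

```bash
sed -i 's/^c=arm.*//' m.py; python3 m.py; python3 m.py
python3 - <<'E'
import cv2,numpy as np
a=cv2.imread("pics/last_scene.png")[70:270,230:430];b=cv2.imread("pics/last_top.png")[60:260,200:400]
cv2.imwrite("pics/c6.png",np.hstack([cv2.resize(i,(400,400),interpolation=cv2.INTER_CUBIC) for i in(a,b)]))
E
```

```text
14.083 [ 0.6685 -0.3643  0.3557] -2.892 [-0.2  0.6 -1.5]
top (-0.31839625548065076, 53.718125)
scene (-0.31005965388743384, 53.130703125000004)
14.183 [ 0.6688 -0.3606  0.357 ] -2.888 [-0.   0.2 -0.3]
top (-0.3192841950448267, 53.578027343749994)
scene (-0.3109241821649443, 52.978710937500004)
```

View pics/c6.png

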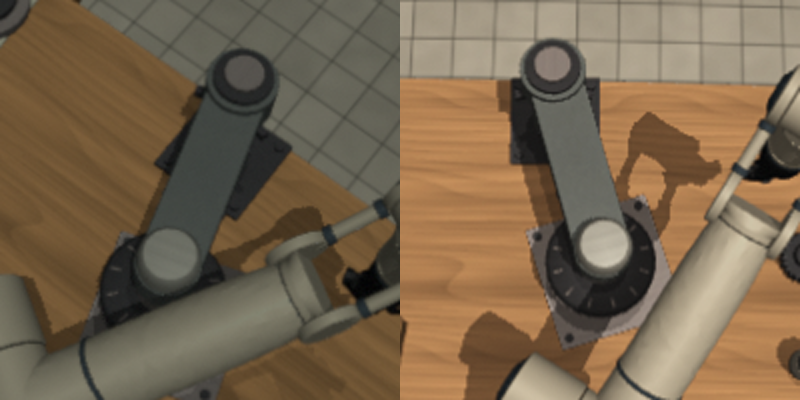

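The arm is clear. The boom is at about -0.316 rad, creeping at about 0.009 rad/s, and should coast to about -0.34; the ring is at about -0.34. I'll wait, using 100 camera reads (5 s) to track the drift.

```bash
python3 - <<'E'
from m import *
for i in range(100):
    n="top" if i%2==0 else "scene"
    c=arm.read_camera(n)
    if i%20 in(0,1): print(round(arm.read_state()["clock"],2),n,boom(c,D[n]))
c=arm.read_camera("top")
b=w(c,(301.9,195.5),.011);c2=arm.read_camera("scene");r=w(c2,(313.2,226.2),.05);r2=w(c,(301.6,194.5),.05)
for q in(b,r,r2):print(q,-np.arctan2(-(q-POST)[1],-(q-POST)[0])*-1,np.hypot(*(q-POST)))
E
```

```text
14.283 [ 0.6688 -0.3587  0.3588] -2.886 [0.5 0.1 0.6]
top (-0.31917060451362156, 53.758554687499995)
scene (-0.31090464087742764, 53.328808593750004)
14.43 top (-0.31931100580640454, 54.042285156249996)
14.48 scene (-0.3109421622932699, 53.572949218750004)
15.43 top (-0.321616867749959, 53.660390625)
15.48 scene (-0.3130584160667874, 53.22255859375)
16.43 top (-0.32251967825943606, 53.9528515625)
16.48 scene (-0.3141023478680989, 53.1094921875)
17.43 top (-0.32310666536848603, 53.6962109375)
17.48 scene (-0.3139536436484576, 53.10986328125)
18.43 top (-0.32250820597065033, 53.92166015625)
18.48 scene (-0.3138789247693945, 53.18681640625)
[ 0.5408667  -0.08809255] 0.3407435353645499 0.3354176547373446
[ 0.53412859 -0.09038008] 0.34046390946402094 0.34253284285503127
[ 0.53866147 -0.08538251] 0.3309658211884272 0.33660652491785453
```

```bash
python3 - <<'E'
from h import *
for n,uv in(("top",(302.5,183)),("scene",(230+169/2,70+255/2))):
    c=arm.read_camera(n);print(n,w(c,uv,.332))
    c0=dict(c)
for i in range(22): arm.read_camera("top")
s=arm.read_state();print(s["clock"])
E
```

```text
top [ 0.53227663 -0.07761045]
scene [ 0.52929868 -0.07820219]
20.6833
```

```bash
python3 -c "
from rig import arm
print(arm.sign_off())"
```

```text
the job is handed in; nothing more can be done
None
```

I handed the job in at about 21 s: the converter hung still and untouched for over 5 s, about 7–11 mm from the ring's centre by the cameras (limit 25 mm); no verdict was returned.

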